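Line up the jar set by size on the ware plank

ROBOT

A 6-joint arm with a two-finger parallel gripper is mounted at the origin on the work surface. World frame = base frame: x ahead of the robot, y to its left, z up, the work surface at z = 0. Lengths are in m, angles in rad, forces in N, time in s.
With the tool pointing down it reaches from about 0.325 to 0.85 m from the base axis. Payload 4.4 kg.
Tool frame: the origin (TCP) lies between the finger pads; the fingertips stand env.tip_reach ahead of it and the grasp point (between the pads) lies 8 mm behind it (env.tip_reach is the distance from the TCP to the fingertips, in m); z points along the fingers, y is the line along which they close (so a half turn about z gives the same grasp; the last joint's range is limited). The gripper opens to 94 mm and grips with 3 to 60 N. Pads are 16 mm wide; open, the fingers measure 119 mm over their backs; the gripper's body (75 mm by 177 mm) begins 78 mm behind the grasp point.
Start: joints at [-1.312, 0.207, 1.542, -0, 1.393, -0.15], TCP at [0.229, -0.528, 0.216] pointing down, gripper open.
Joint ranges: [-2.73, 2.73], [-0.86, 2.22], [0.23, 2.46], [-1.11, 4.25], [0.08, 2.63], [-2.82, 2.82]. Speed limits (rad/s): [2.79, 2.79, 3.14, 3.14, 3.14, 3.14].

INTERFACE

Orientations are given as a rotation vector (axis times angle).
In Python, from cell import env gives the robot as it stands. The module is installed in compiled form; this text tells all that it offers.
- The arm moves only by the tool play_rows, never from a script. Its argument "rows" is a list of rows, each an object of numbers: "x", "y", "z": the shift along the tool's x, y, z in m; "turn": the turn about the tool's z in degrees; "fingers": the finger opening in m, from 0 to 0.094. A call has 1 to 12 rows; each row is the pose to reach, as a shift and turn from the pose commanded when the call began, along the tool's axes at that moment; what a row does not reach only later rows make up. A row lasts 1/12 s, in which the tool goes at most 41.7 mm and 7.16 degrees, less where a joint would pass 70% of its speed; a pose out of reach is approached as far as the arm can. A call with a gripper value outside its range is refused whole. The fingers move at their own pace and stop on an object; the grip force is fixed at half the most. Time passes only in rows, so rows that repeat a pose let the fingers close. It gives the time, the measured TCP pose, the force, the opening and the grip force at its end, in the units of the state.
- env.read_state(): the state, without advancing time (a new reading comes with each control period).
- env.get_image(name): name is "scene" or "top" or "wrist"; returns a dict with "img" (384x512x3 uint8, blue, green, red), "camera_matrix" (3x3 intrinsics, pixels), "xyz" and "orientation" of the camera in the world; the wrist camera has in their place "mount" (4x4, takes a point from camera to tool coordinates, whose origin is the TCP and whose axes are the flange's). Camera axes: x right, y down, z forward; pixel columns grow to the right and rows downward; lengths in m; the calibration is good to about 2 mm. The wrist camera is an equidistant fisheye: a pixel r from the principal point sees the ray r / f radians off the axis. A picture is of the moment at which its call begins: read the wrist's pose just before it. There is no depth.
- env.hand_in(): hands the job in; it is judged then, once.
The state is a dict: "time": time; "q": joint angles; "dq": joint speeds; "joint_torque": joint torques, N m; "tool_pos": TCP position; "ee_rot": TCP orientation; "contact_force": force on the tool from outside, world axes, zero at the start; "moment": the same for the moment, N m; "width": finger opening in m; "grip_force": force on a finger pad.
Only numpy, scipy, OpenCV 4.12 (cv2) and the standard library are available. Lean on these libraries where they do the work, as an engineer would, in place of code of your own. Each camera call takes 0.05 s, during which the arm holds its last target. There are 200 camera calls.

TASK

Line the four lidded jars up by size along the discs on the wooden plank: the largest on the blue disc, then each next smaller one on the next disc along, ending with the smallest at the far end. Stand every jar upright and centred on its disc, never letting one tip over, and leave the bowl and the plaster mould where they are.

Things in the scene. Friction and masses are not known exactly. Their poses are not given: they have to be found in the camera images.
- jar_1: the smallest of four white ceramic jars, each with a terracotta-coloured lid that is fixed on: upright straight cylinder 38 mm in diameter and 66 mm high overall (straight wall up to 48 mm, lid rim 4 mm above it, then a knob 18 mm wide and 14 mm high), about 100 g, give or take a third. It starts standing on the bench. Origin at the centre of its underside, z up.
- jar_2: the second smallest of four white ceramic jars, each with a terracotta-coloured lid that is fixed on: upright straight cylinder 46 mm in diameter and 88 mm high overall (straight wall up to 70 mm, lid rim 4 mm above it, then a knob 18 mm wide and 14 mm high), about 180 g, give or take a third. It starts standing on the bench. Origin at the centre of its underside, z up.
- jar_3: the second largest of four white ceramic jars, each with a terracotta-coloured lid that is fixed on: upright straight cylinder 54 mm in diameter and 110 mm high overall (straight wall up to 92 mm, lid rim 4 mm above it, then a knob 18 mm wide and 14 mm high), about 280 g, give or take a third. It starts standing on the bench. Origin at the centre of its underside, z up.
- jar_4: the largest of four white ceramic jars, each with a terracotta-coloured lid that is fixed on: upright straight cylinder 62 mm in diameter and 132 mm high overall (straight wall up to 114 mm, lid rim 4 mm above it, then a knob 18 mm wide and 14 mm high), about 400 g, give or take a third. It starts standing on the bench. Origin at the centre of its underside, z up.
- mark_blue: blue fixed thin round disc, 76 mm in diameter and 4 mm thick, on a pale wooden plank (400 x 90 mm, 20 mm thick, fixed to the bench); its upper face is 24 mm above the bench. Origin at the centre of its underside, 20 mm above the bench. It is at one end of the straight row of four discs, which are 85 mm apart centre to centre; which end varies.
- mark_plain: grey fixed thin round disc, 76 mm in diameter and 4 mm thick, on a pale wooden plank (400 x 90 mm, 20 mm thick, fixed to the bench); its upper face is 24 mm above the bench. Origin at the centre of its underside, 20 mm above the bench. It is at the other end of the row, 255 mm from the blue disc.
- mark_mid_a: grey fixed thin round disc, 76 mm in diameter and 4 mm thick, on a pale wooden plank (400 x 90 mm, 20 mm thick, fixed to the bench); its upper face is 24 mm above the bench. Origin at the centre of its underside, 20 mm above the bench. It is one of the two inner places of the row, 85 or 170 mm from the blue disc: either of the two, varying (the other is mark_mid_b).
- mark_mid_b: grey fixed thin round disc, 76 mm in diameter and 4 mm thick, on a pale wooden plank (400 x 90 mm, 20 mm thick, fixed to the bench); its upper face is 24 mm above the bench. Origin at the centre of its underside, 20 mm above the bench. It is one of the two inner places of the row, 85 or 170 mm from the blue disc: either of the two, varying (the other is mark_mid_a).
- bowl: bystander: yellow plastic bowl, 120 mm across and 50 mm high, loose, standing beyond the left (+y) end of the plank. Origin at the centre of its underside.
- mould: bystander: white plaster mould block, 100 x 100 x 60 mm with a round boss 60 mm wide and 12 mm high on top, loose, standing beyond the right (-y) end of the plank. Origin at the centre of its underside.
Things that resemble listed ones, but are neither listed nor needed, are in the scene too. Leave any pink look-alike of the jar_4 alone.

How it is judged:
By the outcome, as a careful person would: the job done as asked, in the order asked, and still so for the second after the job is handed in, with the robot touching nothing.
It also fails if it takes over 106 s, if anything falls off the work surface, if the arm or the gripper's body presses on something with over 40 N, if the wrist force passes 120 N, or if a joint passes its speed limit or range.

## Working session

There is one attempt and no reset: what is moved stays moved. The work goes in short steps, Python scripts to look and compute and a tool call to move; the robot and the scene stay as the last step left them, time stands still between calls to the robot, and variables do not carry over. Pictures are saved under pics/ and viewed, at most 14 in all, crops included, and the job is handed in when it is done.

Besides the shell and the picture viewer there is one more tool, called after ">>>" in YAML: its name, and indented under it one key for each argument. play_rows: Moves the arm, as the interface text tells. Its arguments: {"type":"object","properties":{"rows":{"type":"array"}},"required":["rows"]}

```bash
mkdir -p pics; python3 - <<'E'
from cell import env
import cv2,numpy as np
s=env.read_state();print({k:np.round(v,3) for k,v in s.items()},env.tip_reach)
for n in("top","scene"):
    d=env.get_image(n);cv2.imwrite(f"pics/{n}0.png",d["img"]);print(n,d["camera_matrix"],d["xyz"],d["orientation"])
E
```

```text
{'time': np.float64(0.0), 'q': array([-1.313,  0.207,  1.543, -0.   ,  1.393, -0.15 ]), 'dq': array([ 0.   ,  0.   ,  0.   , -0.001, -0.001, -0.   ]), 'joint_torque': array([ 1.0000e-03, -3.7088e+01, -2.8142e+01,  7.0000e-02,  3.6000e-02,
       -0.0000e+00]), 'tool_pos': array([ 0.228, -0.527,  0.215]), 'ee_rot': array([-3.074, -0.637,  0.   ]), 'contact_force': array([ 0.487, -0.415,  0.781]), 'moment': array([0.011, 0.014, 0.014]), 'grip_force': np.float64(0.0), 'width': np.float64(0.094)} 0.011
top [[417.42498901   0.         258.00575536]
 [  0.         417.42498901 197.00024555]
 [  0.           0.           1.        ]] [ 0.3803275 -0.0015542  1.308995 ] [-2.17806636  2.11505201 -0.18295415]
scene [[351.02796078   0.         254.42026686]
 [  0.         351.02796078 191.05683962]
 [  0.           0.           1.        ]] [ 1.19339167 -0.56406176  0.5998159 ] [-1.96549054 -0.92737372  0.47848665]
```

View pics/top0.png

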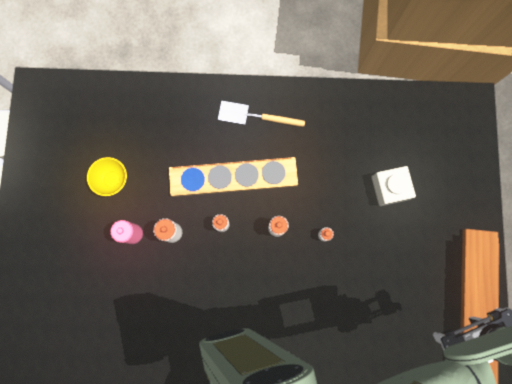

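View pics/scene0.png

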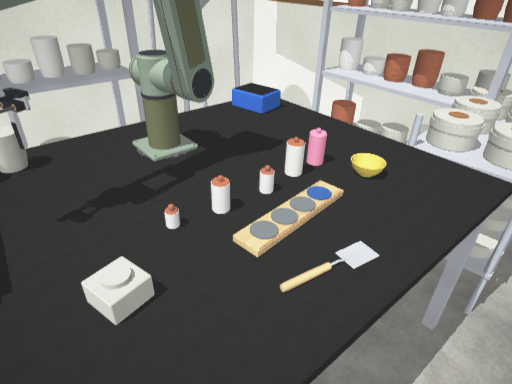

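The top view shows the pink look-alike at (126,232). The terracotta-lidded jars are at (167,230), which looks largest, (220,222), (278,226) and (326,234), which looks smallest. The blue disc is at (192,179), with grey discs at (219,176), (246,174) and (273,173). The bowl is at (107,176) and the mould at (394,185). The scene view agrees: pink at (317,147), white jars at (294,157), (267,180), (221,195) and (172,217).

Next I'll measure positions and lid diameters to identify each jar.

```bash
cat > h.py <<'E'
import cv2,numpy as np
from scipy.spatial.transform import Rotation as R
def ray(d,uv,z):
    K=d["camera_matrix"];r=R.from_rotvec(d["orientation"]).as_matrix()@np.linalg.inv(K)@np.array([*uv,1.])
    c=np.array(d["xyz"]);return c+r*(z-c[2])/r[2]
def blobs(m,amin=40):
    n,l,s,c=cv2.connectedComponentsWithStats(m.astype(np.uint8))
    out=[]
    for i in range(1,n):
        if s[i,4]>=amin: out.append((c[i],s[i,4],(l==i)))
    return out
E
python3 - <<'E'
from cell import env
from h import *
d=env.get_image("top");hsv=cv2.cvtColor(d["img"],cv2.COLOR_BGR2HSV).astype(int)
H,S,V=[hsv[...,i] for i in range(3)]
yy,xx=np.mgrid[:384,:512];roi=(yy>140)&(yy<260)&(xx>80)&(xx<430)
def show(name,m,z,amin=40):
    for c,a,b in blobs(m&roi,amin):
        p=ray(d,c,z);dep=1.309-z
        print(name,np.round(c,1),a,np.round(p,4),"dia",round(2*np.sqrt(a/np.pi)*dep/417*1000,1))
lid=(H<14)&(S>90)
for z in(.05,.072,.094,.116):show("lid z%.3f"%z,lid,z)
show("pink",(H>150)&(S>60),.1)
show("blue",(H>100)&(H<125)&(S>150),.024)
show("bowl",(H>22)&(H<32)&(S>180),.05,300)
show("grey",(S<40)&(V>90)&(V<190),.024,150)
print(hsv[176,219],hsv[173,273],hsv[174,232])
b=d["img"][195:260,100:350];cv2.imwrite("pics/crop0.png",cv2.resize(b,None,fx=3.2,fy=3.2,interpolation=cv2.INTER_CUBIC))
E
```

```text
lid z0.050 [219.7 221.6] 161 [0.4996 0.0969 0.05  ] dia 43.2
lid z0.050 [278.8 224.7] 244 [ 0.4955 -0.0821  0.05  ] dia 53.2
lid z0.050 [163.9 229.2] 353 [0.4717 0.2632 0.05  ] dia 64.0
lid z0.050 [326.8 233.6] 107 [ 0.473  -0.2275  0.05  ] dia 35.2
lid z0.072 [219.7 221.6] 161 [0.4975 0.0952 0.072 ] dia 42.5
lid z0.072 [278.8 224.7] 244 [ 0.4935 -0.0807  0.072 ] dia 52.3
lid z0.072 [163.9 229.2] 353 [0.4701 0.2586 0.072 ] dia 62.9
lid z0.072 [326.8 233.6] 107 [ 0.4714 -0.2236  0.072 ] dia 34.6
lid z0.094 [219.7 221.6] 161 [0.4955 0.0935 0.094 ] dia 41.7
lid z0.094 [278.8 224.7] 244 [ 0.4915 -0.0793  0.094 ] dia 51.4
lid z0.094 [163.9 229.2] 353 [0.4686 0.254  0.094 ] dia 61.8
lid z0.094 [326.8 233.6] 107 [ 0.4698 -0.2196  0.094 ] dia 34.0
lid z0.116 [219.7 221.6] 161 [0.4934 0.0917 0.116 ] dia 41.0
lid z0.116 [278.8 224.7] 244 [ 0.4895 -0.0779  0.116 ] dia 50.4
lid z0.116 [163.9 229.2] 353 [0.467  0.2494 0.116 ] dia 60.7
lid z0.116 [326.8 233.6] 107 [ 0.4682 -0.2157  0.116 ] dia 33.4
pink [129.4 233.2] 407 [0.4537 0.3509 0.1   ] dia 66.0
blue [192.2 178.9] 341 [0.6334 0.1904 0.024 ] dia 64.2
bowl [106.2 176.3] 1232 [0.6283 0.4491 0.05  ] dia 119.6
grey [272.6 170.8] 269 [ 0.6673 -0.0608  0.024 ] dia 57.0
grey [246.  174.4] 318 [0.6531 0.0225 0.024 ] dia 62.0
grey [386.1 188.1] 311 [ 0.623  -0.4187  0.024 ] dia 61.3
grey [219.2 176.7] 331 [0.6432 0.1064 0.024 ] dia 63.3
[110   4 188] [ 60   1 189] [ 24  78 252]
```

View pics/crop0.png

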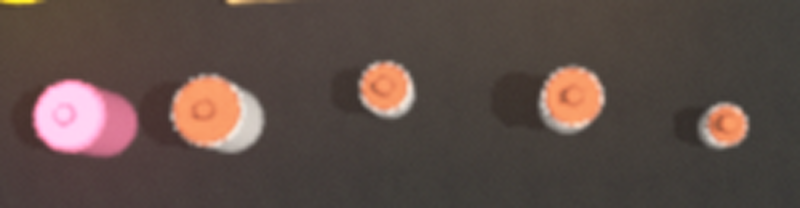

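Lid diameters identify the jars: jar_4 at (164,229), jar_3 at (279,225), jar_2 at (220,222) and jar_1 at (327,234). The candidates for jar_4 were pink at (126,232), a decoy, and white with a terracotta lid at (164,229), which I chose. The crop confirms this. I'll grip along the plank normal so the fingers stay clear of neighbouring jars, and start by moving above the scene.

```bash
cat >> h.py <<'E'
YAW=None
def shift(env,p,yaw=96.8):
    """tool-axis shift & turn (deg) from the measured pose to world p, tool down, tool x at yaw"""
    s=env.read_state();M=R.from_rotvec(s["ee_rot"]).as_matrix()
    y0=np.degrees(np.arctan2(M[1,0],M[0,0]))
    t=-((yaw-y0+180)%360-180)
    return np.round(M.T@(np.array(p)-s["tool_pos"]),4),round(t,2),np.round(s["tool_pos"],4),np.round(M[2,2],4)
def wrays(env):
    s=env.read_state();d=env.get_image("wrist");M=R.from_rotvec(s["ee_rot"]).as_matrix()
    T=np.array(d["mount"]);K=d["camera_matrix"]
    C=s["tool_pos"]+M@T[:3,3]
    def f(uv,z):
        a=(uv[0]-K[0,2])/K[0,0];b=(uv[1]-K[1,2])/K[1,1];r=np.hypot(a,b)+1e-9
        v=M@T[:3,:3]@np.array([a/r*np.sin(r),b/r*np.sin(r),np.cos(r)])
        return C+v*(z-C[2])/v[2]
    return d["img"],f,K
E
python3 - <<'E'
from cell import env
from h import *
print(shift(env,[.53,.14,.25]))
print(env.get_image("wrist")["mount"])
E
```

```text
(array([ 0.5419, -0.4923, -0.0334]), np.float64(-73.38), array([ 0.2284, -0.5271,  0.2156]), np.float64(-1.0))
[[ 1.49501474e-04 -9.68194946e-01 -2.50196969e-01  7.33723335e-02]
 [ 9.99999490e-01 -1.05258806e-04  1.00485806e-03  1.81937234e-05]
 [-9.99233932e-04 -2.50196992e-01  9.68194436e-01 -1.69067097e-01]
 [ 0.00000000e+00  0.00000000e+00  0.00000000e+00  1.00000000e+00]]
```

>>> play_rows:
  rows:
    - {"x": 0.271,"y": -0.246,"z": -0.033,"turn": -73.4,"fingers": 0.094}
    - {"x": 0.271,"y": -0.246,"z": -0.033,"turn": -73.4,"fingers": 0.094}
    - {"x": 0.271,"y": -0.246,"z": -0.033,"turn": -73.4,"fingers": 0.094}
    - {"x": 0.271,"y": -0.246,"z": -0.033,"turn": -73.4,"fingers": 0.094}
    - {"x": 0.271,"y": -0.246,"z": -0.033,"turn": -73.4,"fingers": 0.094}
    - {"x": 0.271,"y": -0.246,"z": -0.033,"turn": -73.4,"fingers": 0.094}
    - {"x": 0.271,"y": -0.246,"z": -0.033,"turn": -73.4,"fingers": 0.094}
    - {"x": 0.271,"y": -0.246,"z": -0.033,"turn": -73.4,"fingers": 0.094}
    - {"x": 0.542,"y": -0.492,"z": -0.033,"turn": -73.4,"fingers": 0.094}
    - {"x": 0.542,"y": -0.492,"z": -0.033,"turn": -73.4,"fingers": 0.094}
    - {"x": 0.542,"y": -0.492,"z": -0.033,"turn": -73.4,"fingers": 0.094}
    - {"x": 0.542,"y": -0.492,"z": -0.033,"turn": -73.4,"fingers": 0.094}

```text
time: 1.2
tool_pos: [0.4344, -0.0713, 0.2479]
ee_rot: [2.084, 2.35, 0.0]
contact_force: [0.6, -1.1, -0.2]
width: 0.0941
grip_force: 0.0
```

```bash
python3 - <<'E'
from cell import env
from h import *
print(shift(env,[.53,.14,.25]),env.read_state()["time"])
E
```

```text
(array([ 0.1983,  0.1202, -0.0021]), np.float64(0.09), array([ 0.4344, -0.0713,  0.2479]), np.float64(-1.0)) 1.2
```

>>> play_rows:
  rows:
    - {"x": 0.2,"y": 0.12,"z": 0,"turn": 0,"fingers": 0.094}
    - {"x": 0.2,"y": 0.12,"z": 0,"turn": 0,"fingers": 0.094}
    - {"x": 0.2,"y": 0.12,"z": 0,"turn": 0,"fingers": 0.094}
    - {"x": 0.2,"y": 0.12,"z": 0,"turn": 0,"fingers": 0.094}
    - {"x": 0.2,"y": 0.12,"z": 0,"turn": 0,"fingers": 0.094}
    - {"x": 0.2,"y": 0.12,"z": 0,"turn": 0,"fingers": 0.094}
    - {"x": 0.2,"y": 0.12,"z": 0,"turn": 0,"fingers": 0.094}
    - {"x": 0.2,"y": 0.12,"z": 0,"turn": 0,"fingers": 0.094}
    - {"x": 0.2,"y": 0.12,"z": 0,"turn": 0,"fingers": 0.094}

```text
time: 1.95
tool_pos: [0.529, 0.1389, 0.2472]
ee_rot: [-2.085, -2.349, 0.002]
contact_force: [0.1, -0.1, 0.1]
width: 0.0941
grip_force: 0.0
```

```bash
python3 - <<'E'
from cell import env
from h import *
print(shift(env,[.467,.25,.25]),env.read_state()["time"])
img,f,K=wrays(env);cv2.imwrite("pics/w1.png",img);print(K)
E
```

```text
(array([ 0.1177, -0.0483, -0.0028]), np.float64(0.02), array([0.529 , 0.1389, 0.2472]), np.float64(-1.0)) 1.95
[[297.31863964   0.         255.79336934]
 [  0.         297.31863964 192.08178643]
 [  0.           0.           1.        ]]
```

View pics/w1.png

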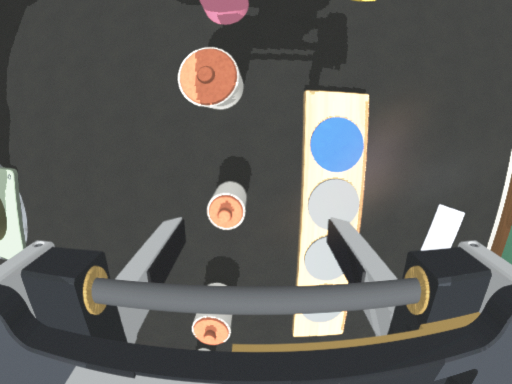

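The wrist view shows the pink decoy at (225,8), the jar_4 lid at (210,77), jar_2 at (227,210) and jar_3 at (211,330). The blue disc is at (337,145), with greys at (333,203) and (325,257). I'll cast contour points onto their planes and fit circles.

```bash
cat >> h.py <<'E'
def circ(f,mask,z,amin=150):
    """mask blobs -> contours cast on plane z -> min enclosing circle (centre mm, dia) and centroid px"""
    out=[]
    for c in cv2.findContours(mask.astype(np.uint8),cv2.RETR_EXTERNAL,cv2.CHAIN_APPROX_NONE)[0]:
        if cv2.contourArea(c)<amin: continue
        P=np.array([f(q,z)[:2]for q in c[:,0,:].astype(float)])
        (x,y),r=cv2.minEnclosingCircle((P*1000).astype(np.float32))
        h=cv2.convexHull((P*1000).astype(np.float32));m=cv2.moments(h)
        out.append((np.round(c[:,0].mean(0)),np.round([x,y],1),round(2*r,1),np.round([m["m10"]/m["m00"],m["m01"]/m["m00"]],1),round(2*np.sqrt(m["m00"]/np.pi),1)))
    return out
def masks(img):
    hsv=cv2.cvtColor(img,cv2.COLOR_BGR2HSV).astype(int);H,S,V=[hsv[...,i] for i in range(3)]
    return dict(lid=(H<16)&(S>90)&(V>60),blue=(H>95)&(H<130)&(S>130),grey=(S<45)&(V>90)&(V<225),wood=(H>8)&(H<32)&(S>45)&(V>150))
E
python3 - <<'E'
from cell import env
from h import *
img,f,K=wrays(env);m=masks(img)
for z in(.116,.094,.072): 
    print("z",z)
    for o in circ(f,m["lid"],z): print(*o)
for n in("blue","grey"):
    for o in circ(f,m[n],.024):print(n,*o)
print([img[203,c].tolist() for c in(305,311,325,340,355)])
E
```

```text
z 0.116
[210. 331.] [494.4 -61.9] 50.2 [493.5 -61.4] 46.9
[226. 210.] [500.8 109. ] 35.9 [500.8 109.1] 35.2
[505. 217.] [892.8 138. ] 120.3 [891.7 126.2] 54.3
[208.  76.] [468.3 247.4] 58.0 [468.1 247.4] 57.3
z 0.094
[210. 331.] [492.4 -81.9] 53.9 [491.5 -81.3] 50.4
[226. 210.] [499.3 101.6] 38.5 [499.2 101.6] 37.8
[505. 217.] [920.  132.7] 129.1 [918.8 120. ] 58.3
[208.  76.] [464.4 250.1] 62.3 [464.2 250.1] 61.4
z 0.072
[210. 331.] [ 490.4 -101.8] 57.6 [ 489.5 -101.3] 53.8
[226. 210.] [497.8  94.1] 41.2 [497.7  94.2] 40.4
[505. 217.] [947.2 127.3] 137.9 [946.  113.8] 62.3
[208.  76.] [460.5 252.8] 66.5 [460.3 252.8] 65.6
blue [337. 144.] [634.1 189.6] 73.0 [633.6 189.6] 71.4
grey [ 94. 372.] [ 140. -461.] 807.0 [  77.5 -401. ] 353.2
grey [483. 361.] [1224.  -338.4] 463.6 [1196.7 -282.3] 259.9
grey [323. 260.] [654.2  20.7] 76.1 [645.8  15.9] 61.0
grey [233. 296.] [556.2 -85.5] 586.7 [537.2 -75.6] 366.7
grey [227. 206.] [496.1  85.7] 72.7 [495.8  84.6] 63.3
grey [350. 232.] [700.6  59.9] 219.9 [686.3  60.7] 125.8
grey [ 16. 231.] [ 91.  -59.6] 324.5 [ 95.7 -58.2] 214.0
grey [494. 234.] [1006.1   71.7] 348.9 [997.9  54. ] 209.6
grey [380. 162.] [700.9 168.7] 118.5 [704.3 173.3] 75.1
grey [210.  78.] [455.9 255.3] 94.7 [454.8 256. ] 87.2
[[218, 252, 255], [222, 221, 218], [220, 219, 216], [220, 220, 216], [219, 218, 214]]
```

>>> play_rows:
  rows:
    - {"x": 0.116,"y": -0.048,"z": 0,"turn": 0,"fingers": 0.094}
    - {"x": 0.116,"y": -0.048,"z": 0,"turn": 0,"fingers": 0.094}
    - {"x": 0.116,"y": -0.048,"z": 0,"turn": 0,"fingers": 0.094}
    - {"x": 0.116,"y": -0.048,"z": 0,"turn": 0,"fingers": 0.094}
    - {"x": 0.116,"y": -0.048,"z": 0,"turn": 0,"fingers": 0.094}
    - {"x": 0.116,"y": -0.048,"z": 0,"turn": 0,"fingers": 0.094}
    - {"x": 0.116,"y": -0.048,"z": 0,"turn": 0,"fingers": 0.094}

```text
time: 2.63
tool_pos: [0.4688, 0.2474, 0.2478]
ee_rot: [2.088, 2.347, 0.0]
contact_force: [1.1, 0.1, 1.1]
width: 0.0941
grip_force: 0.0
```

```bash
python3 - <<'E'
from cell import env
from h import *
print(shift(env,[.4675,.2485,.067]),env.read_state()["time"])
img,f,K=wrays(env);m=masks(img)
cv2.imwrite("pics/w2.png",img)
for o in circ(f,m["lid"],.116): print(*o)
E
```

```text
(array([ 0.0013, -0.0012,  0.1808]), np.float64(-0.11), array([0.4688, 0.2474, 0.2478]), np.float64(-1.0)) 2.6333
[263. 283.] [492.1 130.5] 30.8 [491.7 133.9] 18.5
[253. 188.] [464.4 245.6] 41.5 [467.4 246.4] 29.2
```

View pics/w2.png

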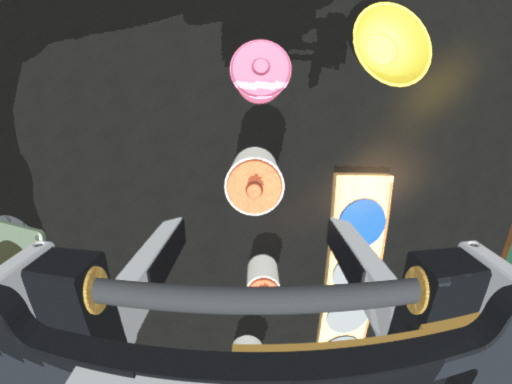

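Wrist view: the jar_4 lid is centred at about (254,186) between the fingers, and pink at (261,70) is clear. Descending and gripping.

>>> play_rows:
  rows:
    - {"x": 0.001,"y": -0.001,"z": 0.04,"turn": 0,"fingers": 0.094}
    - {"x": 0.001,"y": -0.001,"z": 0.08,"turn": 0,"fingers": 0.094}
    - {"x": 0.001,"y": -0.001,"z": 0.115,"turn": 0,"fingers": 0.094}
    - {"x": 0.001,"y": -0.001,"z": 0.145,"turn": 0,"fingers": 0.094}
    - {"x": 0.001,"y": -0.001,"z": 0.17,"turn": 0,"fingers": 0.094}
    - {"x": 0.001,"y": -0.001,"z": 0.18,"turn": 0,"fingers": 0.094}
    - {"x": 0.001,"y": -0.001,"z": 0.18,"turn": 0,"fingers": 0.094}
    - {"x": 0.001,"y": -0.001,"z": 0.18,"turn": 0,"fingers": 0.08}
    - {"x": 0.001,"y": -0.001,"z": 0.18,"turn": 0,"fingers": 0.07}
    - {"x": 0.001,"y": -0.001,"z": 0.18,"turn": 0,"fingers": 0.064}
    - {"x": 0.001,"y": -0.001,"z": 0.18,"turn": 0,"fingers": 0.05}
    - {"x": 0.001,"y": -0.001,"z": 0.18,"turn": 0,"fingers": 0.05}

```text
time: 3.68
tool_pos: [0.4677, 0.2502, 0.0691]
ee_rot: [2.085, 2.349, 0.003]
contact_force: [-3.7, 0.3, 2.7]
width: 0.0643
grip_force: 2.0
```

>>> play_rows:
  rows:
    - {"fingers": 0.05}
    - {"fingers": 0.05}
    - {"fingers": 0.05}

```text
schema error: expected keys x, y, z, turn, fingers
```

```bash
python3 - <<'E'
from cell import env
from h import *
print(shift(env,[.6337,.1898,.150]),env.read_state()["contact_force"])
E
```

```text
(array([-0.0797,  0.1578, -0.0807]), np.float64(0.02), array([0.4677, 0.2502, 0.0691]), np.float64(-1.0)) [-3.74997126  0.25924209  2.71374648]
```

>>> play_rows:
  rows:
    - {"x": 0,"y": 0,"z": 0,"turn": 0,"fingers": 0.05}
    - {"x": 0,"y": 0,"z": 0,"turn": 0,"fingers": 0.05}
    - {"x": 0,"y": 0,"z": 0,"turn": 0,"fingers": 0.05}
    - {"x": 0,"y": 0,"z": 0,"turn": 0,"fingers": 0.05}
    - {"x": 0,"y": 0,"z": -0.01,"turn": 0,"fingers": 0.05}
    - {"x": 0,"y": 0,"z": -0.03,"turn": 0,"fingers": 0.05}
    - {"x": 0,"y": 0,"z": -0.06,"turn": 0,"fingers": 0.05}
    - {"x": 0,"y": 0,"z": -0.08,"turn": 0,"fingers": 0.05}
    - {"x": 0,"y": 0,"z": -0.08,"turn": 0,"fingers": 0.05}
    - {"x": 0,"y": 0,"z": -0.08,"turn": 0,"fingers": 0.05}

```text
time: 4.52
tool_pos: [0.4676, 0.2501, 0.1484]
ee_rot: [2.084, 2.349, 0.003]
contact_force: [-0.4, -0.0, -5.3]
width: 0.0616
grip_force: 30.0
```

```bash
python3 - <<'E'
from cell import env
from h import *
print(shift(env,[.6337,.1898,.150]),env.read_state()["contact_force"])
img,f,K=wrays(env);m=masks(img)
cv2.imwrite("pics/w3.png",img)
for o in circ(f,m["lid"],.116+.08): print(*o)
for o in circ(f,m["blue"],.024): print(*o)
E
```

```text
(array([-0.0796,  0.1578, -0.0012]), np.float64(0.03), array([0.4676, 0.2501, 0.1484]), np.float64(-1.0)) [-0.44515532 -0.0077172  -5.29957642]
[258. 325.] [471.7 221.5] 42.9 [474.3 218.5] 29.0
[256. 261.] [468.6 249.1] 58.3 [467.5 258.9] 44.3
[386. 245.] [633.9 191.3] 74.2 [630.  202.5] 55.4
```

View pics/w3.png

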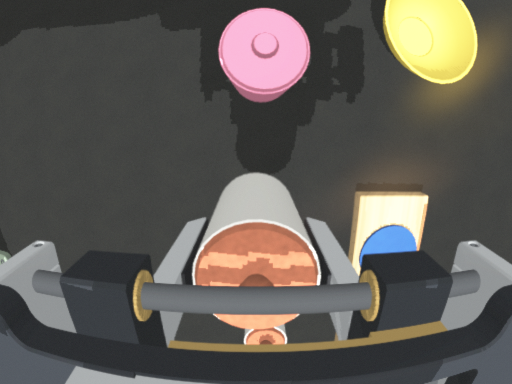

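Wrist view: jar_4 is held upright between the pads, with its lid at about (257,275). Moving over the blue disc.

>>> play_rows:
  rows:
    - {"x": -0.013,"y": 0.026,"z": 0,"turn": 0,"fingers": 0.05}
    - {"x": -0.03,"y": 0.06,"z": 0,"turn": 0,"fingers": 0.05}
    - {"x": -0.048,"y": 0.095,"z": 0,"turn": 0,"fingers": 0.05}
    - {"x": -0.065,"y": 0.128,"z": 0,"turn": 0,"fingers": 0.05}
    - {"x": -0.075,"y": 0.148,"z": 0,"turn": 0,"fingers": 0.05}
    - {"x": -0.079,"y": 0.157,"z": 0,"turn": 0,"fingers": 0.05}
    - {"x": -0.079,"y": 0.157,"z": 0,"turn": 0,"fingers": 0.05}
    - {"x": -0.079,"y": 0.157,"z": 0,"turn": 0,"fingers": 0.05}
    - {"x": -0.079,"y": 0.157,"z": 0,"turn": 0,"fingers": 0.05}

```text
time: 5.32
tool_pos: [0.6298, 0.1907, 0.1459]
ee_rot: [-2.082, -2.348, 0.005]
contact_force: [-0.2, -0.2, -4.1]
width: 0.0619
grip_force: 30.0
```

```bash
python3 - <<'E'
from cell import env
from h import *
print(shift(env,[.6330,.1905,.093]),env.read_state()["contact_force"])
E
```

```text
(array([-0.0006,  0.0034,  0.0529]), np.float64(0.07), array([0.6298, 0.1907, 0.1459]), np.float64(-1.0)) [-0.15196047 -0.17730023 -4.14738232]
```

>>> play_rows:
  rows:
    - {"x": 0,"y": 0.002,"z": 0.015,"turn": 0,"fingers": 0.05}
    - {"x": 0,"y": 0.003,"z": 0.03,"turn": 0,"fingers": 0.05}
    - {"x": 0,"y": 0.003,"z": 0.04,"turn": 0,"fingers": 0.05}
    - {"x": 0,"y": 0.003,"z": 0.045,"turn": 0,"fingers": 0.05}
    - {"x": 0,"y": 0.003,"z": 0.045,"turn": 0,"fingers": 0.05}
    - {"x": 0,"y": 0.003,"z": 0.045,"turn": 0,"fingers": 0.05}

```text
time: 5.82
tool_pos: [0.6346, 0.1907, 0.1022]
ee_rot: [-2.084, -2.35, 0.001]
contact_force: [-0.3, 0.1, -3.8]
width: 0.0617
grip_force: 30.0
```

```bash
python3 - <<'E'
from cell import env
from h import *
print(shift(env,[.6330,.1905,.093]),env.read_state()["contact_force"])
d=env.get_image("top");m=masks(d["img"])
m["lid"][:, :140]=0
f=lambda uv,z:ray(d,uv,z)
for o in circ(f,m["lid"][:260,:400],.116+.03,60): print(*o)
cv2.imwrite("pics/t1.png",d["img"])
E
```

```text
(array([ 0.    , -0.0016,  0.0092]), np.float64(0.05), array([0.6346, 0.1907, 0.1022]), np.float64(-1.0)) [-0.30654642  0.12885858 -3.77893281]
[327. 234.] [ 465.4 -210.1] 33.2 [ 465.9 -210.4] 30.5
[279. 225.] [487.2 -77.4] 51.4 [486.8 -76.4] 47.6
[220. 222.] [490.8  89.1] 40.6 [490.8  89.3] 37.6
```

>>> play_rows:
  rows:
    - {"x": 0,"y": -0.001,"z": 0.003,"turn": 0,"fingers": 0.05}
    - {"x": 0,"y": -0.001,"z": 0.005,"turn": 0,"fingers": 0.05}
    - {"x": 0,"y": -0.001,"z": 0.007,"turn": 0,"fingers": 0.05}
    - {"x": 0,"y": -0.001,"z": 0.008,"turn": 0,"fingers": 0.05}
    - {"x": 0,"y": -0.001,"z": 0.008,"turn": 0,"fingers": 0.05}
    - {"x": 0,"y": -0.001,"z": 0.008,"turn": 0,"fingers": 0.05}

```text
time: 6.37
tool_pos: [0.6342, 0.1903, 0.0946]
ee_rot: [-2.085, -2.349, 0.0]
contact_force: [-0.0, 0.1, -4.1]
width: 0.0617
grip_force: 30.0
```

>>> play_rows:
  rows:
    - {"x": 0,"y": -0.001,"z": 0.001,"turn": 0,"fingers": 0.05}
    - {"x": 0,"y": -0.001,"z": 0.002,"turn": 0,"fingers": 0.05}
    - {"x": 0,"y": -0.001,"z": 0.002,"turn": 0,"fingers": 0.05}
    - {"x": 0,"y": -0.001,"z": 0.002,"turn": 0,"fingers": 0.05}

```text
time: 6.7
tool_pos: [0.6333, 0.1902, 0.093]
ee_rot: [2.085, 2.35, 0.0]
contact_force: [-1.0, 0.0, -2.5]
width: 0.0624
grip_force: 30.0
```

>>> play_rows:
  rows:
    - {"x": 0,"y": 0,"z": 0.001,"turn": 0,"fingers": 0.05}
    - {"x": 0,"y": 0,"z": 0.001,"turn": 0,"fingers": 0.066}
    - {"x": 0,"y": 0,"z": 0.001,"turn": 0,"fingers": 0.075}
    - {"x": 0,"y": 0,"z": 0.001,"turn": 0,"fingers": 0.09}
    - {"x": 0,"y": 0,"z": 0.001,"turn": 0,"fingers": 0.09}
    - {"x": 0,"y": 0,"z": 0.001,"turn": 0,"fingers": 0.09}
    - {"x": 0,"y": 0,"z": -0.02,"turn": 0,"fingers": 0.09}
    - {"x": 0,"y": 0,"z": -0.05,"turn": 0,"fingers": 0.09}
    - {"x": 0,"y": 0,"z": -0.09,"turn": 0,"fingers": 0.09}
    - {"x": 0,"y": 0,"z": -0.13,"turn": 0,"fingers": 0.09}
    - {"x": 0,"y": 0,"z": -0.165,"turn": 0,"fingers": 0.09}
    - {"x": 0,"y": 0,"z": -0.165,"turn": 0,"fingers": 0.09}

```text
time: 7.7
tool_pos: [0.6381, 0.1911, 0.2686]
ee_rot: [2.078, 2.341, 0.022]
contact_force: [0.1, 1.2, 1.3]
width: 0.09
grip_force: 0.0
```

```bash
python3 - <<'E'
from cell import env
from h import *
print(shift(env,[.4915,-.080,.25]),env.read_state()["contact_force"])
img,f,K=wrays(env);m=masks(img)
cv2.imwrite("pics/w4.png",img)
for o in circ(f,m["lid"],.14): print(*o)
for o in circ(f,m["blue"],.024): print(*o)
E
```

```text
(array([-0.2518, -0.1781,  0.0152]), np.float64(0.03), array([0.6381, 0.1911, 0.2686]), np.float64(-0.9998)) [0.13293018 1.22029579 1.26925868]
[147. 338.] [513.7 -33.8] 40.2 [518.9 -35.4] 29.3
[142. 232.] [521.8 124.7] 35.0 [520.3 126.2] 31.1
[249. 190.] [634.1 188. ] 57.7 [634.2 188. ] 57.0
[492. 195.] [971.4 216.9] 137.1 [961.5 214.6] 63.0
[508.  59.] [959.8 417.5] 178.3 [958.7 413.1] 66.5
[250. 155.] [634.6 190.9] 72.3 [633.5 203.5] 52.9
```

View pics/w4.png

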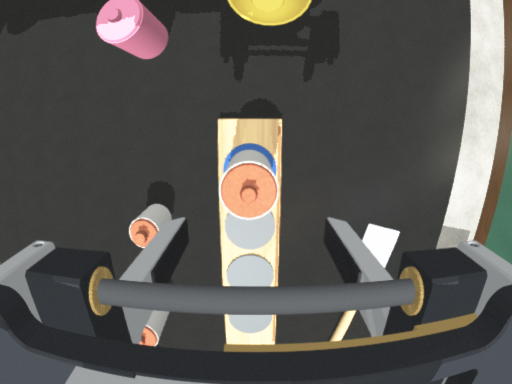

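The wrist view shows jar_4 standing on blue, lid at (249,190), concentric to about 2 mm. Next is jar_3.

>>> play_rows:
  rows:
    - {"x": -0.252,"y": -0.178,"z": 0.015,"turn": 0,"fingers": 0.09}
    - {"x": -0.252,"y": -0.178,"z": 0.015,"turn": 0,"fingers": 0.09}
    - {"x": -0.252,"y": -0.178,"z": 0.015,"turn": 0,"fingers": 0.09}
    - {"x": -0.252,"y": -0.178,"z": 0.015,"turn": 0,"fingers": 0.09}
    - {"x": -0.252,"y": -0.178,"z": 0.015,"turn": 0,"fingers": 0.09}
    - {"x": -0.252,"y": -0.178,"z": 0.015,"turn": 0,"fingers": 0.09}
    - {"x": -0.252,"y": -0.178,"z": 0.015,"turn": 0,"fingers": 0.09}
    - {"x": -0.252,"y": -0.178,"z": 0.015,"turn": 0,"fingers": 0.09}
    - {"x": -0.252,"y": -0.178,"z": 0.015,"turn": 0,"fingers": 0.09}
    - {"x": -0.252,"y": -0.178,"z": 0.015,"turn": 0,"fingers": 0.09}
    - {"x": -0.252,"y": -0.178,"z": 0.015,"turn": 0,"fingers": 0.09}
    - {"x": -0.252,"y": -0.178,"z": 0.015,"turn": 0,"fingers": 0.09}

```text
time: 8.75
tool_pos: [0.4868, -0.08, 0.2422]
ee_rot: [-2.083, -2.351, -0.0]
contact_force: [-0.5, 0.4, -0.3]
width: 0.0899
grip_force: 0.0
```

```bash
python3 - <<'E'
from cell import env
from h import *
print(shift(env,[.4915,-.080,.050]),env.read_state()["contact_force"])
img,f,K=wrays(env);m=masks(img)
for o in circ(f,m["lid"],.094): print(*o)
for o in circ(f,m["grey"]&(np.arange(512)>300)[None],.024): print("g",*o)
E
```

```text
(array([-0.0006,  0.0047,  0.1922]), np.float64(0.12), array([ 0.4868, -0.08  ,  0.2422]), np.float64(-1.0)) [-0.47970025  0.36029462 -0.28854006]
[233. 278.] [ 474.4 -201.3] 29.9 [ 474.3 -200.5] 28.0
[507. 237.] [ 891.3 -114.3] 74.8 [ 890.2 -120.7] 36.3
[260. 183.] [491.7 -79.2] 49.8 [491.9 -79.2] 48.9
[283.  34.] [496.3  87. ] 39.4 [496.4  86.9] 38.7
g [481. 362.] [1169.2 -548. ] 463.9 [1142.9 -494. ] 260.6
g [358. 302.] [ 683.5 -265.8] 212.1 [ 693.4 -282.7] 149.1
g [486. 273.] [ 949.7 -207.5] 232.4 [ 960.  -223.3] 150.3
g [359. 252.] [ 662.5 -179.6] 166.4 [ 661.9 -187.8] 79.6
g [380. 176.] [664.1 -64. ] 76.4 [663.6 -63.8] 74.1
g [384. 116.] [654.1  20.2] 76.1 [653.6  20.6] 74.2
g [464. 125.] [807.   30.2] 241.3 [804.8  43.1] 195.4
g [384.  57.] [644.3 104.3] 76.2 [643.9 104.6] 74.6
```

>>> play_rows:
  rows:
    - {"x": 0,"y": 0.003,"z": 0.04,"turn": 0,"fingers": 0.09}
    - {"x": 0,"y": 0.004,"z": 0.08,"turn": 0,"fingers": 0.09}
    - {"x": 0,"y": 0.004,"z": 0.12,"turn": 0,"fingers": 0.09}
    - {"x": 0,"y": 0.004,"z": 0.155,"turn": 0,"fingers": 0.09}
    - {"x": 0,"y": 0.004,"z": 0.18,"turn": 0,"fingers": 0.09}
    - {"x": 0,"y": 0.004,"z": 0.192,"turn": 0,"fingers": 0.09}
    - {"x": 0,"y": 0.004,"z": 0.192,"turn": 0,"fingers": 0.09}
    - {"x": 0,"y": 0.004,"z": 0.192,"turn": 0,"fingers": 0.075}
    - {"x": 0,"y": 0.004,"z": 0.192,"turn": 0,"fingers": 0.065}
    - {"x": 0,"y": 0.004,"z": 0.192,"turn": 0,"fingers": 0.058}
    - {"x": 0,"y": 0.004,"z": 0.192,"turn": 0,"fingers": 0.045}
    - {"x": 0,"y": 0.004,"z": 0.192,"turn": 0,"fingers": 0.045}

```text
time: 9.8
tool_pos: [0.4914, -0.081, 0.0519]
ee_rot: [2.084, 2.348, 0.002]
contact_force: [0.3, -0.3, 0.2]
width: 0.0602
grip_force: 0.0
```

>>> play_rows:
  rows:
    - {"x": 0,"y": 0,"z": 0,"turn": 0,"fingers": 0.045}
    - {"x": 0,"y": 0,"z": 0,"turn": 0,"fingers": 0.045}
    - {"x": 0,"y": 0,"z": 0,"turn": 0,"fingers": 0.045}
    - {"x": 0,"y": 0,"z": 0,"turn": 0,"fingers": 0.045}

```text
time: 10.13
tool_pos: [0.4911, -0.0809, 0.0516]
ee_rot: [2.084, 2.349, 0.001]
contact_force: [-1.2, 0.7, 6.6]
width: 0.0539
grip_force: 30.0
```

>>> play_rows:
  rows:
    - {"x": 0,"y": 0,"z": -0.01,"turn": 0,"fingers": 0.045}
    - {"x": 0,"y": 0,"z": -0.03,"turn": 0,"fingers": 0.045}
    - {"x": 0,"y": 0,"z": -0.06,"turn": 0,"fingers": 0.045}
    - {"x": 0,"y": 0,"z": -0.08,"turn": 0,"fingers": 0.045}
    - {"x": 0,"y": 0,"z": -0.08,"turn": 0,"fingers": 0.045}
    - {"x": 0,"y": 0,"z": -0.08,"turn": 0,"fingers": 0.045}

```text
time: 10.63
tool_pos: [0.4909, -0.0809, 0.1313]
ee_rot: [2.084, 2.348, 0.001]
contact_force: [0.2, -0.9, -2.8]
width: 0.0539
grip_force: 30.0
```

```bash
python3 - <<'E'
from cell import env
from h import *
print(shift(env,[.6438,.1032,.0757]),env.read_state()["contact_force"])
img,f,K=wrays(env);m=masks(img)
for o in circ(f,m["lid"],.094+.079): print(*o)
E
```

```text
(array([0.1647, 0.1736, 0.0558]), np.float64(0.02), array([ 0.4909, -0.0809,  0.1313]), np.float64(-1.0)) [ 0.17899564 -0.8578241  -2.84050177]
[223. 329.] [ 478.  -121.9] 21.2 [ 478.1 -121.2] 18.2
[249. 262.] [491.6 -79.1] 51.0 [490.9 -73.8] 44.2
[290.   7.] [491.7  45.6] 22.9 [492.1  42.1] 14.5
```

>>> play_rows:
  rows:
    - {"x": 0.02,"y": 0.021,"z": 0,"turn": 0,"fingers": 0.045}
    - {"x": 0.046,"y": 0.049,"z": 0,"turn": 0,"fingers": 0.045}
    - {"x": 0.074,"y": 0.078,"z": 0,"turn": 0,"fingers": 0.045}
    - {"x": 0.102,"y": 0.107,"z": 0,"turn": 0,"fingers": 0.045}
    - {"x": 0.128,"y": 0.135,"z": 0,"turn": 0,"fingers": 0.045}
    - {"x": 0.15,"y": 0.158,"z": 0,"turn": 0,"fingers": 0.045}
    - {"x": 0.164,"y": 0.173,"z": 0,"turn": 0,"fingers": 0.045}
    - {"x": 0.164,"y": 0.173,"z": 0.01,"turn": 0,"fingers": 0.045}
    - {"x": 0.164,"y": 0.173,"z": 0.025,"turn": 0,"fingers": 0.045}
    - {"x": 0.164,"y": 0.173,"z": 0.035,"turn": 0,"fingers": 0.045}
    - {"x": 0.164,"y": 0.173,"z": 0.04,"turn": 0,"fingers": 0.045}
    - {"x": 0.164,"y": 0.173,"z": 0.04,"turn": 0,"fingers": 0.045}

```text
time: 11.68
tool_pos: [0.6396, 0.1019, 0.0868]
ee_rot: [-2.083, -2.345, 0.008]
contact_force: [-1.3, 0.3, -2.1]
width: 0.0536
grip_force: 30.0
```

>>> play_rows:
  rows:
    - {"x": 0,"y": 0,"z": 0,"turn": 0,"fingers": 0.045}
    - {"x": 0,"y": 0,"z": 0,"turn": 0,"fingers": 0.045}
    - {"x": 0,"y": 0,"z": 0,"turn": 0,"fingers": 0.045}

```text
time: 11.93
tool_pos: [0.6434, 0.1024, 0.0918]
ee_rot: [2.085, 2.348, 0.002]
contact_force: [-0.2, -1.3, -1.5]
width: 0.0539
grip_force: 30.0
```

```bash
python3 - <<'E'
from cell import env
from h import *
print(shift(env,[.6433,.1029,.0757]),env.read_state()["contact_force"])
E
```

```text
(array([ 0.0005, -0.0001,  0.0161]), np.float64(-0.01), array([0.6434, 0.1024, 0.0918]), np.float64(-1.0)) [-0.15855525 -1.32363719 -1.50286143]
```

>>> play_rows:
  rows:
    - {"x": 0,"y": 0,"z": 0.004,"turn": 0,"fingers": 0.045}
    - {"x": 0,"y": 0,"z": 0.008,"turn": 0,"fingers": 0.045}
    - {"x": 0,"y": 0,"z": 0.012,"turn": 0,"fingers": 0.045}
    - {"x": 0,"y": 0,"z": 0.014,"turn": 0,"fingers": 0.045}
    - {"x": 0,"y": 0,"z": 0.015,"turn": 0,"fingers": 0.045}
    - {"x": 0,"y": 0,"z": 0.016,"turn": 0,"fingers": 0.045}
    - {"x": 0,"y": 0,"z": 0.016,"turn": 0,"fingers": 0.045}
    - {"x": 0,"y": 0,"z": 0.016,"turn": 0,"fingers": 0.045}

```text
time: 12.6
tool_pos: [0.6422, 0.1027, 0.0757]
ee_rot: [-2.085, -2.349, 0.002]
contact_force: [-4.7, -0.3, 6.1]
width: 0.054
grip_force: 30.0
```

>>> play_rows:
  rows:
    - {"x": 0,"y": 0.001,"z": -0.001,"turn": 0,"fingers": 0.045}
    - {"x": 0,"y": 0.001,"z": -0.001,"turn": 0,"fingers": 0.045}
    - {"x": 0,"y": 0.001,"z": -0.001,"turn": 0,"fingers": 0.058}
    - {"x": 0,"y": 0.001,"z": -0.001,"turn": 0,"fingers": 0.066}
    - {"x": 0,"y": 0.001,"z": -0.001,"turn": 0,"fingers": 0.086}
    - {"x": 0,"y": 0.001,"z": -0.001,"turn": 0,"fingers": 0.086}
    - {"x": 0,"y": 0.001,"z": -0.001,"turn": 0,"fingers": 0.086}
    - {"x": 0,"y": 0.001,"z": -0.02,"turn": 0,"fingers": 0.086}
    - {"x": 0,"y": 0.001,"z": -0.05,"turn": 0,"fingers": 0.086}
    - {"x": 0,"y": 0.001,"z": -0.09,"turn": 0,"fingers": 0.086}
    - {"x": 0,"y": 0.001,"z": -0.13,"turn": 0,"fingers": 0.086}
    - {"x": 0,"y": 0.001,"z": -0.165,"turn": 0,"fingers": 0.086}

```text
time: 13.6
tool_pos: [0.6439, 0.1028, 0.2423]
ee_rot: [2.085, 2.349, 0.002]
contact_force: [1.0, -1.0, -0.2]
width: 0.086
grip_force: 0.0
```

```bash
python3 - <<'E'
from cell import env
from h import *
print(shift(env,[.4977,.0945,.24]),env.read_state()["contact_force"])
img,f,K=wrays(env);m=masks(img)
for o in circ(f,m["lid"],.118): print(*o)
E
```

```text
(array([ 0.0091, -0.1462,  0.0021]), np.float64(0.02), array([0.6439, 0.1028, 0.2423]), np.float64(-1.0)) [ 1.02182573 -1.04695681 -0.15996049]
[256. 187.] [645.1 104.7] 49.7 [645.1 104.7] 49.1
[136. 173.] [516.7 104.7] 36.4 [516.7 104.9] 35.4
[498. 200.] [978.9 124.7] 134.1 [970.6 124.2] 64.4
[255. 103.] [634.1 188.6] 63.1 [634.  188.7] 62.3
```

jar_3 is within about 1 mm of its disc centre. Next is jar_2.

>>> play_rows:
  rows:
    - {"x": 0.009,"y": -0.146,"z": 0,"turn": 0,"fingers": 0.086}
    - {"x": 0.009,"y": -0.146,"z": 0,"turn": 0,"fingers": 0.086}
    - {"x": 0.009,"y": -0.146,"z": 0,"turn": 0,"fingers": 0.086}
    - {"x": 0.009,"y": -0.146,"z": 0,"turn": 0,"fingers": 0.086}
    - {"x": 0.009,"y": -0.146,"z": 0,"turn": 0,"fingers": 0.086}
    - {"x": 0.009,"y": -0.146,"z": 0,"turn": 0,"fingers": 0.086}
    - {"x": 0.009,"y": -0.146,"z": 0,"turn": 0,"fingers": 0.086}
    - {"x": 0.009,"y": -0.146,"z": 0,"turn": 0,"fingers": 0.086}

```text
time: 14.32
tool_pos: [0.4991, 0.0943, 0.24]
ee_rot: [2.085, 2.349, 0.001]
contact_force: [-0.5, 0.4, 0.0]
width: 0.0862
grip_force: 0.0
```

```bash
python3 - <<'E'
from cell import env
from h import *
print(shift(env,[.4977,.0945,.035]),env.read_state()["contact_force"])
img,f,K=wrays(env);m=masks(img)
for o in circ(f,m["lid"],.072): print(*o)
E
```

```text
(array([ 0.0004, -0.0017,  0.205 ]), np.float64(0.01), array([0.4991, 0.0943, 0.24  ]), np.float64(-1.0)) [-0.46822673  0.3676652   0.03036958]
[506. 230.] [923.8  63.1] 98.1 [922.4  54.1] 47.0
[391. 196.] [673.7  94. ] 32.9 [673.7  95.2] 26.4
[253. 182.] [497.9  91.9] 34.7 [497.7  92.6] 26.2
[406. 117.] [675.1 196.2] 30.7 [674.  196.4] 26.4
```

>>> play_rows:
  rows:
    - {"x": 0,"y": -0.001,"z": 0.04,"turn": 0,"fingers": 0.086}
    - {"x": 0,"y": -0.001,"z": 0.08,"turn": 0,"fingers": 0.086}
    - {"x": 0,"y": -0.001,"z": 0.12,"turn": 0,"fingers": 0.086}
    - {"x": 0,"y": -0.001,"z": 0.16,"turn": 0,"fingers": 0.086}
    - {"x": 0,"y": -0.001,"z": 0.19,"turn": 0,"fingers": 0.086}
    - {"x": 0,"y": -0.001,"z": 0.205,"turn": 0,"fingers": 0.086}
    - {"x": 0,"y": -0.001,"z": 0.205,"turn": 0,"fingers": 0.08}
    - {"x": 0,"y": -0.001,"z": 0.205,"turn": 0,"fingers": 0.066}
    - {"x": 0,"y": -0.001,"z": 0.205,"turn": 0,"fingers": 0.056}
    - {"x": 0,"y": -0.001,"z": 0.205,"turn": 0,"fingers": 0.05}
    - {"x": 0,"y": -0.001,"z": 0.205,"turn": 0,"fingers": 0.038}
    - {"x": 0,"y": -0.001,"z": 0.205,"turn": 0,"fingers": 0.038}

```text
time: 15.37
tool_pos: [0.498, 0.0943, 0.0361]
ee_rot: [2.084, 2.348, 0.003]
contact_force: [-0.0, 0.3, 1.1]
width: 0.0501
grip_force: 0.0
```

>>> play_rows:
  rows:
    - {"x": 0,"y": 0,"z": 0,"turn": 0,"fingers": 0.038}
    - {"x": 0,"y": 0,"z": 0,"turn": 0,"fingers": 0.038}
    - {"x": 0,"y": 0,"z": 0,"turn": 0,"fingers": 0.038}
    - {"x": 0,"y": 0,"z": 0,"turn": 0,"fingers": 0.038}

```text
time: 15.7
tool_pos: [0.4973, 0.0943, 0.0359]
ee_rot: [2.085, 2.349, 0.001]
contact_force: [-1.5, -0.5, 5.5]
width: 0.0455
grip_force: 30.0
```

>>> play_rows:
  rows:
    - {"x": 0,"y": 0,"z": -0.01,"turn": 0,"fingers": 0.038}
    - {"x": 0,"y": 0,"z": -0.03,"turn": 0,"fingers": 0.038}
    - {"x": 0,"y": 0,"z": -0.06,"turn": 0,"fingers": 0.038}
    - {"x": 0,"y": 0,"z": -0.08,"turn": 0,"fingers": 0.038}
    - {"x": 0,"y": 0,"z": -0.08,"turn": 0,"fingers": 0.038}
    - {"x": 0,"y": 0,"z": -0.08,"turn": 0,"fingers": 0.038}

```text
time: 16.2
tool_pos: [0.4975, 0.0943, 0.1157]
ee_rot: [2.084, 2.348, 0.003]
contact_force: [-1.0, -0.5, -1.3]
width: 0.046
grip_force: 30.0
```

```bash
python3 - <<'E'
from cell import env
from h import *
s=env.read_state()
print(shift(env,[.6538,.0204,.059]),s["contact_force"])
img,f,K=wrays(env);m=masks(img)
for o in circ(f,m["lid"],.072+.08): print(*o)
cv2.imwrite("pics/w5.png",img)
E
```

```text
(array([-0.092 ,  0.1462,  0.0572]), np.float64(0.03), array([0.4975, 0.0943, 0.1157]), np.float64(-1.0)) [-0.95680395 -0.45498014 -1.30060065]
[254. 267.] [498.3  94.7] 42.6 [498.   97.3] 39.1
[460. 238.] [617.5 118.7] 20.4 [616.8 118.9] 17.0
[444. 232.] [612.2 117.7] 39.7 [606.9 120.1] 31.1
[501. 126.] [629.4 187.9] 27.1 [628.9 188.9] 22.6
[473. 124.] [620.8 185.9] 53.0 [612.1 184.7] 40.7
```

View pics/w5.png

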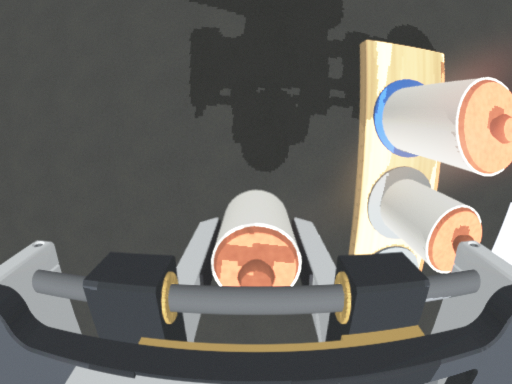

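jar_2 is held, with its lid at (256,262); jars 3 and 4 stand on their discs. Moving along the row direction first, then outwards.

>>> play_rows:
  rows:
    - {"x": -0.02,"y": 0.005,"z": 0,"turn": 0,"fingers": 0.038}
    - {"x": -0.048,"y": 0.02,"z": 0,"turn": 0,"fingers": 0.038}
    - {"x": -0.072,"y": 0.046,"z": 0,"turn": 0,"fingers": 0.038}
    - {"x": -0.087,"y": 0.077,"z": 0,"turn": 0,"fingers": 0.038}
    - {"x": -0.092,"y": 0.108,"z": 0,"turn": 0,"fingers": 0.038}
    - {"x": -0.092,"y": 0.132,"z": 0,"turn": 0,"fingers": 0.038}
    - {"x": -0.092,"y": 0.146,"z": 0,"turn": 0,"fingers": 0.038}
    - {"x": -0.092,"y": 0.146,"z": 0.01,"turn": 0,"fingers": 0.038}
    - {"x": -0.092,"y": 0.146,"z": 0.025,"turn": 0,"fingers": 0.038}
    - {"x": -0.092,"y": 0.146,"z": 0.035,"turn": 0,"fingers": 0.038}
    - {"x": -0.092,"y": 0.146,"z": 0.042,"turn": 0,"fingers": 0.038}
    - {"x": -0.092,"y": 0.146,"z": 0.042,"turn": 0,"fingers": 0.038}

```text
time: 17.25
tool_pos: [0.6488, 0.0206, 0.0686]
ee_rot: [-2.081, -2.345, 0.007]
contact_force: [-0.7, -0.1, -2.0]
width: 0.0457
grip_force: 30.0
```

>>> play_rows:
  rows:
    - {"x": 0,"y": 0,"z": 0,"turn": 0,"fingers": 0.038}
    - {"x": 0,"y": 0,"z": 0,"turn": 0,"fingers": 0.038}
    - {"x": 0,"y": 0,"z": 0,"turn": 0,"fingers": 0.038}

```text
time: 17.5
tool_pos: [0.6532, 0.0202, 0.0738]
ee_rot: [2.084, 2.349, 0.002]
contact_force: [0.3, -0.9, -2.0]
width: 0.0459
grip_force: 30.0
```

```bash
python3 - <<'E'
from cell import env
from h import *
print(shift(env,[.6534,.0203,.0599]),env.read_state()["contact_force"])
E
```

```text
(array([0.    , 0.0002, 0.0139]), np.float64(0.03), array([0.6532, 0.0202, 0.0738]), np.float64(-1.0)) [ 0.33262558 -0.86228215 -1.98781867]
```

>>> play_rows:
  rows:
    - {"x": 0,"y": 0,"z": 0.004,"turn": 0,"fingers": 0.038}
    - {"x": 0,"y": 0,"z": 0.008,"turn": 0,"fingers": 0.038}
    - {"x": 0,"y": 0,"z": 0.011,"turn": 0,"fingers": 0.038}
    - {"x": 0,"y": 0,"z": 0.013,"turn": 0,"fingers": 0.038}
    - {"x": 0,"y": 0,"z": 0.013,"turn": 0,"fingers": 0.038}
    - {"x": 0,"y": 0,"z": 0.013,"turn": 0,"fingers": 0.038}
    - {"x": 0,"y": 0,"z": 0.013,"turn": 0,"fingers": 0.038}

```text
time: 18.08
tool_pos: [0.6524, 0.0203, 0.0599]
ee_rot: [-2.085, -2.35, 0.001]
contact_force: [-2.1, 0.0, 2.2]
width: 0.0455
grip_force: 30.0
```

In contact with the disc; releasing and lifting.

>>> play_rows:
  rows:
    - {"x": 0,"y": 0.001,"z": 0,"turn": 0,"fingers": 0.038}
    - {"x": 0,"y": 0.001,"z": 0,"turn": 0,"fingers": 0.05}
    - {"x": 0,"y": 0.001,"z": 0,"turn": 0,"fingers": 0.06}
    - {"x": 0,"y": 0.001,"z": 0,"turn": 0,"fingers": 0.08}
    - {"x": 0,"y": 0.001,"z": 0,"turn": 0,"fingers": 0.08}
    - {"x": 0,"y": 0.001,"z": 0,"turn": 0,"fingers": 0.08}
    - {"x": 0,"y": 0.001,"z": -0.02,"turn": 0,"fingers": 0.08}
    - {"x": 0,"y": 0.001,"z": -0.05,"turn": 0,"fingers": 0.08}
    - {"x": 0,"y": 0.001,"z": -0.09,"turn": 0,"fingers": 0.08}
    - {"x": 0,"y": 0.001,"z": -0.13,"turn": 0,"fingers": 0.08}
    - {"x": 0,"y": 0.001,"z": -0.17,"turn": 0,"fingers": 0.08}
    - {"x": 0,"y": 0.001,"z": -0.18,"turn": 0,"fingers": 0.08}

```text
time: 19.08
tool_pos: [0.6577, 0.0201, 0.2488]
ee_rot: [2.077, 2.341, 0.013]
contact_force: [1.9, -0.4, 1.8]
width: 0.0801
grip_force: 0.0
```

```bash
python3 - <<'E'
from cell import env
from h import *
print(shift(env,[.473,-.2275,.22]),env.read_state()["contact_force"])
img,f,K=wrays(env);m=masks(img)
for z in(.096,.05):
  for o in circ(f,m["lid"],z,80): print(*o)
E
```

```text
(array([-0.2238, -0.2132,  0.0264]), np.float64(0.03), array([0.6577, 0.0201, 0.2488]), np.float64(-0.9999)) [ 1.85517866 -0.35477214  1.82607263]
[250. 182.] [653.8  19.9] 41.8 [653.8  19.9] 41.0
[493. 195.] [1018.6   43.3] 151.1 [1009.6   40.3] 70.6
[250. 104.] [644.8 105.1] 53.8 [644.9 105.2] 52.9
[508.  88.] [1004.3  205.7] 64.3 [1003.4  201.5] 33.7
[281. 144.] [685.   61.8] 283.8 [684.   63.6] 34.3
[508.   8.] [1003.7  334.3] 38.4 [1002.   334.3] 22.6
[249.  20.] [632.  202.2] 67.6 [632.5 198.9] 62.7
[250. 182.] [654.7   9.5] 47.7 [654.7   9.5] 46.9
[493. 195.] [1071.7   36.3] 172.7 [1061.4   32.8] 80.7
[250. 104.] [644.4 106.9] 61.5 [644.5 107. ] 60.5
[508.  88.] [1055.4  221.9] 73.5 [1054.3  217. ] 38.6
[281. 144.] [690.4  57.4] 324.4 [689.3  59.5] 39.2
[508.   8.] [1054.7  368.8] 43.8 [1052.7  368.9] 25.8
[249.  20.] [629.8 217.9] 77.2 [630.3 214.1] 71.7
```

jar_2 is at (653.8, 19.9) against a disc centre of (653.8, 20.4). Now jar_1.

>>> play_rows:
  rows:
    - {"x": -0.224,"y": -0.213,"z": 0.01,"turn": 0,"fingers": 0.08}
    - {"x": -0.224,"y": -0.213,"z": 0.01,"turn": 0,"fingers": 0.08}
    - {"x": -0.224,"y": -0.213,"z": 0.01,"turn": 0,"fingers": 0.08}
    - {"x": -0.224,"y": -0.213,"z": 0.01,"turn": 0,"fingers": 0.08}
    - {"x": -0.224,"y": -0.213,"z": 0.01,"turn": 0,"fingers": 0.08}
    - {"x": -0.224,"y": -0.213,"z": 0.01,"turn": 0,"fingers": 0.08}
    - {"x": -0.224,"y": -0.213,"z": 0.01,"turn": 0,"fingers": 0.08}
    - {"x": -0.224,"y": -0.213,"z": 0.01,"turn": 0,"fingers": 0.08}
    - {"x": -0.224,"y": -0.213,"z": 0.01,"turn": 0,"fingers": 0.08}
    - {"x": -0.224,"y": -0.213,"z": 0.01,"turn": 0,"fingers": 0.08}
    - {"x": -0.224,"y": -0.213,"z": 0.01,"turn": 0,"fingers": 0.08}
    - {"x": -0.224,"y": -0.213,"z": 0.01,"turn": 0,"fingers": 0.08}

```text
time: 20.13
tool_pos: [0.4692, -0.226, 0.229]
ee_rot: [-2.082, -2.351, -0.001]
contact_force: [-1.0, 0.0, 0.4]
width: 0.08
grip_force: 0.0
```

```bash
python3 - <<'E'
from cell import env
from h import *
print(shift(env,[.473,-.2275,.022]),env.read_state()["contact_force"])
img,f,K=wrays(env);m=masks(img)
for o in circ(f,m["lid"],.05,80): print(*o)
E
```

```text
(array([-0.0021,  0.0037,  0.207 ]), np.float64(0.13), array([ 0.4692, -0.226 ,  0.229 ]), np.float64(-1.0)) [-1.01975794  0.03752371  0.3774094 ]
[257. 179.] [ 473.5 -227.4] 33.0 [ 473.2 -226.3] 31.1
[442.   5.] [689.6  49.8] 39.1 [691.8  49.3] 25.9
```

>>> play_rows:
  rows:
    - {"x": -0.001,"y": 0.002,"z": 0.04,"turn": 0,"fingers": 0.08}
    - {"x": -0.001,"y": 0.002,"z": 0.08,"turn": 0,"fingers": 0.08}
    - {"x": -0.001,"y": 0.002,"z": 0.12,"turn": 0,"fingers": 0.08}
    - {"x": -0.001,"y": 0.002,"z": 0.16,"turn": 0,"fingers": 0.08}
    - {"x": -0.001,"y": 0.002,"z": 0.19,"turn": 0,"fingers": 0.08}
    - {"x": -0.001,"y": 0.002,"z": 0.204,"turn": 0,"fingers": 0.08}
    - {"x": -0.001,"y": 0.002,"z": 0.204,"turn": 0,"fingers": 0.07}
    - {"x": -0.001,"y": 0.002,"z": 0.204,"turn": 0,"fingers": 0.057}
    - {"x": -0.001,"y": 0.002,"z": 0.204,"turn": 0,"fingers": 0.048}
    - {"x": -0.001,"y": 0.002,"z": 0.204,"turn": 0,"fingers": 0.042}
    - {"x": -0.001,"y": 0.002,"z": 0.204,"turn": 0,"fingers": 0.03}
    - {"x": -0.001,"y": 0.002,"z": 0.204,"turn": 0,"fingers": 0.03}

```text
time: 21.18
tool_pos: [0.4719, -0.2287, 0.0272]
ee_rot: [2.083, 2.348, 0.001]
contact_force: [-0.2, 0.2, 1.0]
width: 0.0435
grip_force: 0.0
```

>>> play_rows:
  rows:
    - {"x": 0,"y": 0,"z": 0,"turn": 0,"fingers": 0.03}
    - {"x": 0,"y": 0,"z": 0,"turn": 0,"fingers": 0.03}
    - {"x": 0,"y": 0,"z": 0,"turn": 0,"fingers": 0.03}
    - {"x": 0,"y": 0,"z": 0,"turn": 0,"fingers": 0.03}

```text
time: 21.52
tool_pos: [0.4717, -0.2286, 0.0268]
ee_rot: [2.084, 2.348, 0.001]
contact_force: [-0.6, 1.3, 5.4]
width: 0.0373
grip_force: 30.0
```

>>> play_rows:
  rows:
    - {"x": 0,"y": 0,"z": -0.01,"turn": 0,"fingers": 0.03}
    - {"x": 0,"y": 0,"z": -0.03,"turn": 0,"fingers": 0.03}
    - {"x": 0,"y": 0,"z": -0.06,"turn": 0,"fingers": 0.03}
    - {"x": 0,"y": 0,"z": -0.08,"turn": 0,"fingers": 0.03}
    - {"x": 0,"y": 0,"z": -0.08,"turn": 0,"fingers": 0.03}
    - {"x": 0,"y": 0,"z": -0.08,"turn": 0,"fingers": 0.03}

```text
time: 22.02
tool_pos: [0.4713, -0.2286, 0.1067]
ee_rot: [2.084, 2.348, 0.0]
contact_force: [0.4, -0.4, -1.3]
width: 0.0374
grip_force: 30.0
```

```bash
python3 - <<'E'
from cell import env
from h import *
s=env.read_state()
print(shift(env,[.664,-.064,.1]),s["contact_force"])
img,f,K=wrays(env);m=masks(img)
for o in circ(f,m["lid"],.05+.08,80): print(*o)
E
```

```text
(array([0.1405, 0.2109, 0.0068]), np.float64(0.02), array([ 0.4713, -0.2286,  0.1067]), np.float64(-1.0)) [ 0.42310818 -0.35497607 -1.326187  ]
[255. 249.] [ 471.9 -227.1] 34.5 [ 471.7 -225.6] 32.3
```

>>> play_rows:
  rows:
    - {"x": 0.012,"y": 0.022,"z": 0,"turn": 0,"fingers": 0.03}
    - {"x": 0.03,"y": 0.053,"z": 0,"turn": 0,"fingers": 0.03}
    - {"x": 0.05,"y": 0.087,"z": 0,"turn": 0,"fingers": 0.03}
    - {"x": 0.072,"y": 0.12,"z": 0,"turn": 0,"fingers": 0.03}
    - {"x": 0.094,"y": 0.152,"z": 0,"turn": 0,"fingers": 0.03}
    - {"x": 0.115,"y": 0.18,"z": 0,"turn": 0,"fingers": 0.03}
    - {"x": 0.131,"y": 0.2,"z": 0,"turn": 0,"fingers": 0.03}
    - {"x": 0.139,"y": 0.21,"z": 0.005,"turn": 0,"fingers": 0.03}
    - {"x": 0.139,"y": 0.21,"z": 0.02,"turn": 0,"fingers": 0.03}
    - {"x": 0.139,"y": 0.21,"z": 0.032,"turn": 0,"fingers": 0.03}
    - {"x": 0.139,"y": 0.21,"z": 0.04,"turn": 0,"fingers": 0.03}
    - {"x": 0.139,"y": 0.21,"z": 0.04,"turn": 0,"fingers": 0.03}

```text
time: 23.07
tool_pos: [0.6589, -0.0653, 0.0611]
ee_rot: [-2.082, -2.343, 0.007]
contact_force: [-1.2, -0.5, -1.5]
width: 0.037
grip_force: 30.0
```

>>> play_rows:
  rows:
    - {"x": 0,"y": 0,"z": 0,"turn": 0,"fingers": 0.03}
    - {"x": 0,"y": 0,"z": 0,"turn": 0,"fingers": 0.03}
    - {"x": 0,"y": 0,"z": 0,"turn": 0,"fingers": 0.03}

```text
time: 23.32
tool_pos: [0.6632, -0.0659, 0.0667]
ee_rot: [2.085, 2.348, 0.001]
contact_force: [0.3, -0.5, -1.2]
width: 0.0373
grip_force: 30.0
```

```bash
python3 - <<'E'
from cell import env
from h import *
print(shift(env,[.6635,-.0655,.0509]),env.read_state()["contact_force"])
E
```

```text
(array([0.0004, 0.0003, 0.0158]), np.float64(-0.03), array([ 0.6632, -0.0659,  0.0667]), np.float64(-1.0)) [ 0.33992385 -0.49228847 -1.21030878]
```

>>> play_rows:
  rows:
    - {"x": 0,"y": 0,"z": 0.005,"turn": 0,"fingers": 0.03}
    - {"x": 0,"y": 0,"z": 0.01,"turn": 0,"fingers": 0.03}
    - {"x": 0,"y": 0.001,"z": 0.013,"turn": 0,"fingers": 0.03}
    - {"x": 0,"y": 0.001,"z": 0.015,"turn": 0,"fingers": 0.03}
    - {"x": 0,"y": 0.001,"z": 0.015,"turn": 0,"fingers": 0.03}
    - {"x": 0,"y": 0.001,"z": 0.015,"turn": 0,"fingers": 0.03}
    - {"x": 0,"y": 0.001,"z": 0.015,"turn": 0,"fingers": 0.03}

```text
time: 23.9
tool_pos: [0.6636, -0.0649, 0.0508]
ee_rot: [-2.085, -2.35, 0.0]
contact_force: [-2.1, 1.2, 2.9]
width: 0.0371
grip_force: 30.0
```

>>> play_rows:
  rows:
    - {"x": 0,"y": 0,"z": 0,"turn": 0,"fingers": 0.042}
    - {"x": 0,"y": 0,"z": 0,"turn": 0,"fingers": 0.052}
    - {"x": 0,"y": 0,"z": 0,"turn": 0,"fingers": 0.075}
    - {"x": 0,"y": 0,"z": 0,"turn": 0,"fingers": 0.075}
    - {"x": 0,"y": 0,"z": 0,"turn": 0,"fingers": 0.075}
    - {"x": 0,"y": 0,"z": 0,"turn": 0,"fingers": 0.075}
    - {"x": 0,"y": 0,"z": -0.02,"turn": 0,"fingers": 0.075}
    - {"x": 0,"y": 0,"z": -0.05,"turn": 0,"fingers": 0.075}
    - {"x": 0,"y": 0,"z": -0.09,"turn": 0,"fingers": 0.075}
    - {"x": 0,"y": 0,"z": -0.13,"turn": 0,"fingers": 0.075}
    - {"x": 0,"y": 0,"z": -0.17,"turn": 0,"fingers": 0.075}
    - {"x": 0,"y": 0,"z": -0.2,"turn": 0,"fingers": 0.075}

```text
time: 24.9
tool_pos: [0.6648, -0.0652, 0.2551]
ee_rot: [2.083, 2.347, 0.004]
contact_force: [1.1, -1.0, 0.4]
width: 0.075
grip_force: 0.0
```

>>> play_rows:
  rows:
    - {"x": -0.02,"y": -0.03,"z": 0,"turn": 0,"fingers": 0.075}
    - {"x": -0.05,"y": -0.06,"z": 0,"turn": 0,"fingers": 0.075}
    - {"x": -0.08,"y": -0.08,"z": 0,"turn": 0,"fingers": 0.075}
    - {"x": -0.1,"y": -0.1,"z": 0,"turn": 0,"fingers": 0.075}
    - {"x": -0.1,"y": -0.1,"z": 0,"turn": 0,"fingers": 0.075}
    - {"x": -0.1,"y": -0.1,"z": 0,"turn": 0,"fingers": 0.075}
    - {"x": -0.1,"y": -0.1,"z": 0,"turn": 0,"fingers": 0.075}

```text
time: 25.48
tool_pos: [0.5766, -0.1758, 0.2508]
ee_rot: [2.086, 2.349, 0.001]
contact_force: [0.6, 0.5, 0.3]
width: 0.075
grip_force: 0.0
```

```bash
python3 - <<'E'
from cell import env
from h import *
img,f,K=wrays(env);m=masks(img)
for z in (.074,.096,.118,.14):
  print(z,[(o[1].tolist(),o[2]) for o in circ(f,m["lid"],z,80) if .6e3<o[1][0]<700])
a=env.get_image("scene")["img"];b=env.get_image("top")["img"]
cv2.imwrite("pics/end.png",np.hstack([cv2.resize(a[110:300,130:420],(400,262)),cv2.resize(b[120:290,70:330],(400,262))]))
E
```

```text
0.074 [([664.1, -64.5], 33.9), ([659.2, 27.7], 44.9)]
0.096 [([658.0, -67.0], 31.7), ([653.5, 19.4], 42.1)]
0.118 [([652.0, -69.4], 29.6), ([647.7, 11.0], 39.2)]
0.14 [([645.9, -71.9], 27.4), ([642.0, 2.7], 36.3)]
```

View pics/end.png

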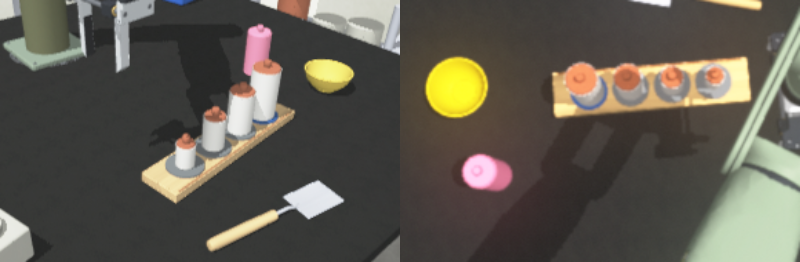

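All four jars stand upright and centred, largest on blue at (585,85) down to smallest at (713,78) in the right-hand panel. The bowl, mould and pink jar are unmoved.

```bash
python3 -c "
from cell import env
print(env.hand_in())"
```

```text
the job is handed in; nothing more can be done
None
```

The job is handed in: all four jars stand upright on their discs, largest on blue down to smallest at the far end, each within about 2 mm of centre by the last camera measurements, at about 25 s of the 106 s allowed; the bowl, mould and pink look-alike were not touched.

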